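# Put the sample tin away and click the case shut

### The arm

A 6-joint arm with a two-finger parallel gripper is mounted at the origin on the work surface. World frame = base frame: x ahead of the robot, y to its left, z up, the work surface at z = 0. Lengths are in m, angles in rad, forces in N, time in s.
With the tool pointing down it reaches from about 0.35 to 0.925 m from the base axis. Payload 6.4 kg.
Tool frame: the origin (TCP) lies between the finger pads; the fingertips stand 8 mm ahead of it and the grasp point (between the pads) lies 11 mm behind it; z points along the fingers, x is the direction in which the jaws open and shut, and the axes are right-handed (so a half turn about z gives the same grasp; the last joint's range is limited). The gripper opens to 94 mm and grips with 3 to 60 N. Pads are 16 mm wide; open, the fingers measure 119 mm over their backs; the gripper's body (75 mm by 177 mm) begins 78 mm behind the grasp point.
Start: joints at [1.028, 0.245, 1.558, -0, 1.339, -0.174], TCP at [0.234, 0.606, 0.213] pointing down, gripper open.
Joint ranges: [-3.13, 3.13], [-1.02, 2.26], [0.13, 2.54], [-0.95, 4.09], [0.21, 2.88], [-2.74, 2.74]. Speed limits (rad/s): [2.57, 2.57, 3.14, 3.14, 3.14, 3.14].

### API

Orientations are given as a unit quaternion [x, y, z, w].
In Python, from cell import manip gives the robot as it stands. The module is installed in compiled form; this text tells all that it offers.
- The arm moves only by the tool play_rows, never from a script. Its argument "series" is one flat list of numbers, 7 for each row, row after row: the finger opening in m, from 0 to 0.094, then the shift along the tool's x, y, z in m, then the turn, a rotation vector about the tool's x, y, z in degrees. In form: [fingers, tx, ty, tz, rx, ry, rz, fingers, tx, ty, tz, rx, ry, rz, ...]. A call has 1 to 20 rows; each row is the pose to reach, as a shift and turn from the pose measured when the call began, along the tool's axes at that moment; what a row does not reach only later rows make up. A row lasts 1/10 s, in which the tool goes at most 50 mm and 8.59 degrees, less where a joint would pass 70% of its speed; a pose out of reach is approached as far as the arm can. A call with a gripper value outside its range is refused whole. The fingers move at their own pace and stop on an object; the grip force is fixed at half the most. Time passes only in rows, so rows that repeat a pose let the fingers close. It gives the time, the measured TCP pose, the force and the opening at its end, in the units of the state.
- manip.get_state(): the state, without advancing time (a new reading comes with each control period).
- manip.read_camera(name): name is "side" or "top" or "wrist"; returns a dict with "img" (480x640x3 uint8, red, green, blue), "camera_matrix" (3x3 intrinsics, pixels), "T" (4x4, takes a point from camera to world coordinates). Camera axes: x right, y down, z forward; pixel columns grow to the right and rows downward; lengths in m; the calibration is good to about 2 mm. The wrist camera is an equidistant fisheye: a pixel r from the principal point sees the ray r / f radians off the axis. A picture is of the moment at which its call begins. There is no depth.
- manip.sign_off(): hands the job in, once; it reports no verdict.
The state is a dict: "time_s": time; "joint_positions": joint angles; "joint_vel": joint speeds; "joint_torque": joint torques, N m; "tool_pos": TCP position; "orientation": TCP orientation; "wrist_force": force on the tool from outside, world axes, zero at the start; "wrist_torque": the same for the moment, N m; "opening": opening from 0.0 (shut) to 1.0 (fully open).
Only numpy, scipy, OpenCV 4.12 (cv2) and the standard library are available. Lean on these libraries where they do the work, as an engineer would, in place of code of your own. Each camera call takes 0.05 s, during which the arm holds its last target.

### The job

Stand the green-banded tin upright in the round well of the blue sample case and let go of it, then swing the sprung lid over it and press the lid's free edge gently down past the spring catch until it clicks, so that the lid stays shut by itself. The case is brittle: stop pressing as soon as it clicks, never press the lid with more than about 15 newtons, and leave the dish, the bell and the spoon where they are.

Things in the scene. Friction and masses are not known exactly. Their poses are not given: they have to be found in the camera images.
- tin: Short cylindrical aluminium tin with a green band and a steel screw lid, 48 mm across, 42 mm tall, 70 to 140 g, loose on the counter; origin at the centre of its underside, z up. It is the only tin on the counter itself; the tins on the clear risers behind are fixed display.
- case: Sample case fixed to the counter: grey base 112 x 112 mm, 16 mm high, with a blue hinged lid. Origin at the centre of its underside; z up; x points from the lid's free edge to the hinge side, y runs along the hinge. A dark 10 x 70 mm keeper bar with the spring catch stands at the free-edge side (x = -46 to -56 mm), up to 28 mm high. Over 20 N of robot contact on the lid is damage.
- well (a point): Centre of the floor of the round well in the case, 6 mm above the counter; the well is 54 mm across with a chamfered mouth, 10 mm deep, its mouth level with the base's top (16 mm).
- lid (a joint): Lid angle in rad about the case's y axis: 0 nominally shut, grows as it opens; at the start 1.65 to 1.95 (leaning back past upright). A weak spring and some friction hold it open (about 1 N at the free edge when nearly shut): let go before the catch has clicked, it swings open again.
- lid_hinge (a point): Middle of the hinge axis, fixed on the case: 56 mm from its origin along its +x, 22 mm above the counter. The lid is a shell 112 x 112 mm, 36 mm deep, 3 to 4 mm walls: it reaches 112 mm from the hinge axis to its free edge, and its outer top face lies 36 mm above the hinge axis when shut (58 mm above the counter).
- lid_press (a point): Yellow thumb mark, 18 x 34 mm, on the lid's outer face at the middle of its free edge, 102 mm from the hinge axis; turns with the lid. Pressed down here the catch takes 8 to 14 N to pass, then the force drops sharply (click); 1 to 4 mm further is a hard stop. Catch and stop are set at an unknown height: both lie up to 6 mm above or below nominal, to be felt.
- dish: Bystander: glazed clay dish, 90 mm across, 30 mm high, loose; origin under its centre.
- bell: Bystander: small brass-coloured plastic hand bell, 44 mm across, 52 mm high, loose; origin under its centre.
- spoon: Bystander: steel tasting spoon, 150 mm long, lying flat along its own x axis, loose.
Mind the look-alikes: they are no part of the job. Several things have the shape of the tin; the one meant has the colours described above. Of the things that look like the case, the larger one is meant.

How it is judged:
By the outcome, as a careful person would: the job done as asked, in the order asked, and still so for the second after the job is handed in, with the robot touching nothing.
It also fails if it takes over 64 s, if anything falls off the work surface, if the arm or the gripper's body presses on something with over 40 N, if the wrist force passes 120 N, or if a joint passes its speed limit or range.

## Working session

There is one attempt and no reset: what is moved stays moved. The work goes in short steps, Python scripts to look and compute and a tool call to move; the robot and the scene stay as the last step left them, time stands still between calls to the robot, and variables do not carry over. Pictures are saved under pics/ and viewed, and the job is handed in when it is done.

Besides the shell and the picture viewer there is one more tool, called after ">>>" in YAML: its name, and indented under it one key for each argument. play_rows: Moves the arm, as the interface text tells. Its arguments: {"type":"object","properties":{"series":{"type":"array","items":{"type":"number"}}},"required":["series"]}

```bash
mkdir -p pics
cat > h.py <<'E'
import numpy as np, cv2
from cell import manip
def shot(n,f):
    c=manip.read_camera(n); cv2.imwrite('pics/'+f,c['img'][:,:,::-1]); np.savez('pics/'+f[:-4]+'.npz',img=c['img'],K=c['camera_matrix'],T=c['T']); return c
def load(f):
    d=np.load('pics/'+f+'.npz'); return d
def ray(c,u,v):
    K,T=c['K'],c['T']; d=np.array([(u-K[0,2])/K[0,0],(v-K[1,2])/K[1,1],1.]); return T[:3,3],T[:3,:3]@d
def onz(c,u,v,z):
    o,d=ray(c,u,v); return o+d*(z-o[2])/d[2]
def proj(c,p):
    K,T=c['K'],c['T']; q=T[:3,:3].T@(np.array(p)-T[:3,3]); return (K@q/q[2])[:2]
E
python3 - <<'E'
from h import *
for n in('side','top','wrist'):
    c=shot(n,n+'0.png'); print(n,c['camera_matrix'].round(1).tolist(),c['T'].round(3).tolist())
s=manip.get_state(); print(s)
E
```

```text
side [[448.2, 0.0, 325.2], [0.0, 448.2, 246.6], [0.0, 0.0, 1.0]] [[-0.977, -0.128, 0.171, 0.42], [-0.213, 0.519, -0.828, 0.66], [0.017, -0.845, -0.534, 0.525], [0.0, 0.0, 0.0, 1.0]]
top [[480.3, 0.0, 316.8], [0.0, 480.3, 246.6], [0.0, 0.0, 1.0]] [[0.013, -0.995, 0.1, 0.453], [-1.0, -0.013, -0.003, -0.03], [0.004, -0.1, -0.995, 1.234], [0.0, 0.0, 0.0, 1.0]]
wrist [[371.6, 0.0, 316.9], [0.0, 371.6, 237.9], [0.0, 0.0, 1.0]] [[0.361, 0.896, 0.258, 0.158], [0.933, -0.346, -0.102, 0.635], [-0.002, 0.277, -0.961, 0.383], [0.0, 0.0, 0.0, 1.0]]
{'time_s': 0.15, 'joint_positions': array([ 1.02789097e+00,  2.45634701e-01,  1.55868318e+00, -1.74439675e-05,
        1.33872713e+00, -1.74093077e-01]), 'joint_vel': array([ 0.00026014, -0.00113511, -0.00349695, -0.0015788 ,  0.0001807 ,
        0.00140932]), 'joint_torque': array([ 2.57000873e-03, -4.16262352e+01, -3.14983714e+01,  6.85542659e-02,
        3.15797876e-02, -1.02888107e-04]), 'tool_pos': array([0.23409602, 0.60591449, 0.21263794]), 'orientation': array([ 8.24773716e-01,  5.65462457e-01, -6.57492893e-04,  3.08399239e-04]), 'wrist_force': array([-0.3227026 , -0.10172365,  0.96902893]), 'wrist_torque': array([ 0.05089845,  0.01465683, -0.01203136]), 'opening': 1.0018531778621789}
```

View pics/side0.png

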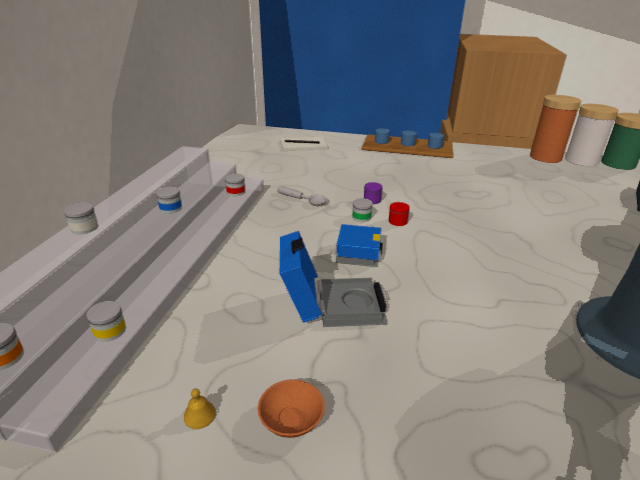

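View pics/top0.png

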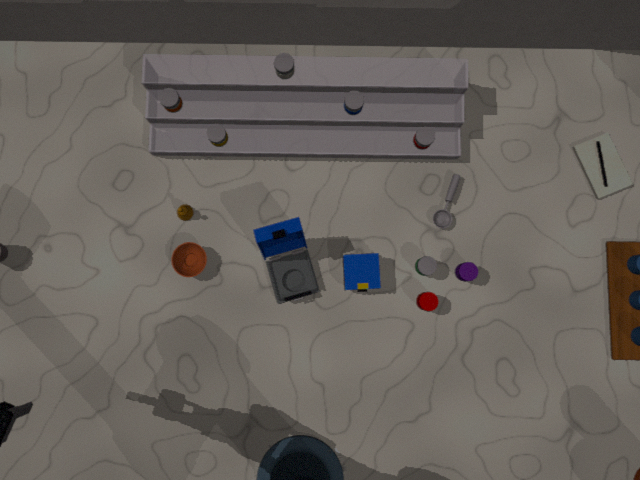

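View pics/wrist0.png

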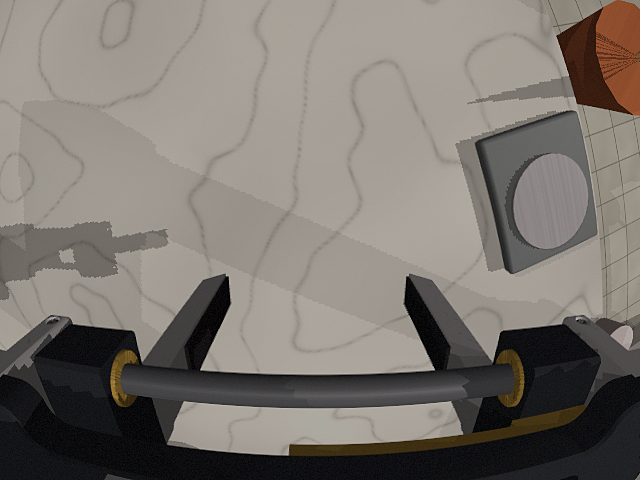

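The side view shows the green tin at about (362,210), the case base at (352,302) and its open lid at (298,277). The smaller decoy case is at (360,243). In the top view the tin is at (426,266), the case at (293,277) and the decoy at (361,271). Next I'll zoom in and measure.

Run:
```python
from h import *
t=load('top0')['img'][200:320,230:480]; s=load('side0')['img'][180:340,260:440]
cv2.imwrite('pics/tz.png',cv2.resize(t,None,fx=3.2,fy=3.2,interpolation=cv2.INTER_CUBIC)[:,:,::-1])
cv2.imwrite('pics/sz.png',cv2.resize(s,None,fx=3.7,fy=3.7,interpolation=cv2.INTER_CUBIC)[:,:,::-1])
for n in('top0','side0'):
    c=load(n);hsv=cv2.cvtColor(c['img'],cv2.COLOR_RGB2HSV)
    m=cv2.inRange(hsv,(50,90,40),(85,255,255));
    k,l,st,ce=cv2.connectedComponentsWithStats(m)
    print(n,[(st[i].tolist(),ce[i].round(1).tolist()) for i in range(1,k) if st[i,4]>15])
    print([(z,onz(c,*p,z).round(4).tolist()) for p,z in ([((426,266),.042)] if n=='top0' else [((362.5,204),.042)])])
```

```text
top0 []
[(0.042, [0.5279, -0.3059, 0.042])]
side0 [([602, 125, 38, 44, 1295], [622.5, 148.1]), ([353, 211, 18, 9, 103], [361.3, 215.7])]
[(0.042, [0.5286, -0.2953, 0.042])]
```

View pics/tz.png

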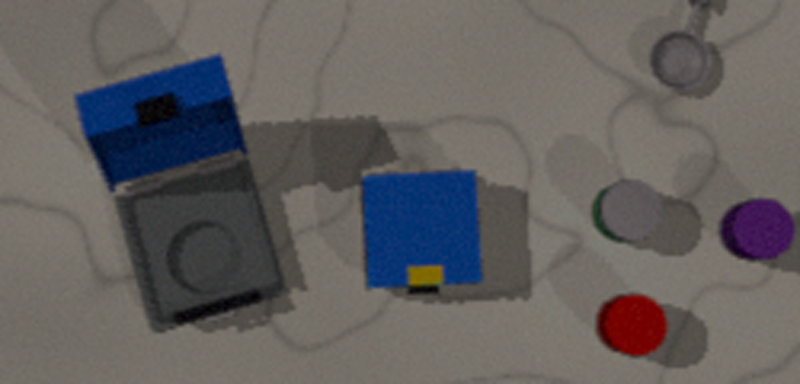

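View pics/sz.png

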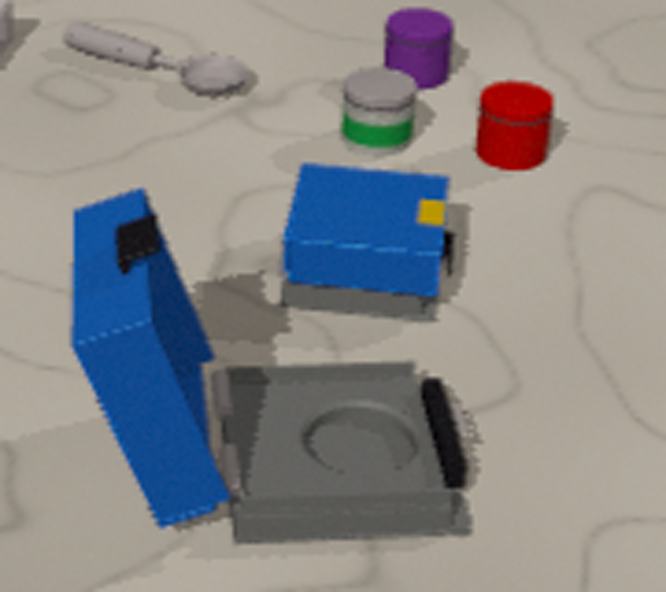

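Run:
```python
from h import *
t,s=load('top0'),load('side0')
T=lambda p:(p[0]/3.2+230-.34,p[1]/3.2+200-.34)
S=lambda p:(p[0]/3.7+260-.36,p[1]/3.7+180-.36)
def tri(a,b):
    o1,d1=ray(t,*T(a));o2,d2=ray(s,*S(b));d1/=np.linalg.norm(d1);d2/=np.linalg.norm(d2)
    A=np.c_[d1,-d2];x=np.linalg.lstsq(A,o2-o1,rcond=None)[0];p,q=o1+d1*x[0],o2+d2*x[1];return ((p+q)/2).round(4),np.linalg.norm(p-q).round(4)
for n,a,b,z in[('tin',(630,211),(380,88),.042),('well',(205,257),(360,441),.016),('keepR',(261,295),(432,383),.028),('keepL',(175,316),(457,483),.028),('red',(633,323),(516,97),.042),('purple',(758,229),(419,23),.042),('spoonbowl',(680,60),(216,75),.005)]:
    print(n,onz(t,*T(a),z).round(4),onz(s,*S(b),z).round(4),tri(a,b))
```

```text
tin [ 0.5289 -0.3073  0.042 ] [ 0.5294 -0.2982  0.042 ] (array([ 0.5299, -0.3084,  0.0369]), np.float64(0.0013))
well [0.4897 0.0234 0.016 ] [0.4899 0.0296 0.016 ] (array([0.4902, 0.0237, 0.0113]), np.float64(0.0007))
keepR [ 0.4603 -0.0214  0.028 ] [ 0.4603 -0.0092  0.028 ] (array([ 0.4607, -0.0213,  0.0191]), np.float64(0.0007))
keepL [0.4431 0.0455 0.028 ] [0.4401 0.0643 0.028 ] (array([0.4418, 0.0464, 0.013 ]), np.float64(0.0023))
red [ 0.4424 -0.3087  0.042 ] [ 0.4427 -0.307   0.042 ] (array([ 0.4426, -0.309 ,  0.041 ]), np.float64(0.0004))
purple [ 0.5162 -0.4066  0.042 ] [ 0.5174 -0.4045  0.042 ] (array([ 0.5169, -0.4069,  0.0409]), np.float64(0.0013))
spoonbowl [ 0.6542 -0.3576  0.005 ] [ 0.6528 -0.3633  0.005 ] (array([ 0.6525, -0.3569,  0.0083]), np.float64(0.0023))
```

```bash
cat >> h.py <<'E'
from scipy.spatial.transform import Rotation as Rn
def R_yaw(yawy_deg):  # tool z down, tool y at given yaw
    a=np.radians(yawy_deg); y=np.array([np.cos(a),np.sin(a),0]); z=np.array([0,0,-1.]); return np.c_[np.cross(y,z),y,z]
def delta(pos,R):
    s=manip.get_state(); R0=Rn.from_quat(s['orientation']).as_matrix()
    return (R0.T@(np.array(pos)-s['tool_pos'])).round(4).tolist(), np.degrees(Rn.from_matrix(R0.T@R).as_rotvec()).round(2).tolist()
def wray(c,u,v):
    K,T=c['K'],c['T']; x,y=(u-K[0,2])/K[0,0],(v-K[1,2])/K[1,1]; r=np.hypot(x,y); d=np.array([x/r*np.sin(r),y/r*np.sin(r),np.cos(r)]); return T[:3,3],T[:3,:3]@d
def wonz(c,u,v,z):
    o,d=wray(c,u,v); return o+d*(z-o[2])/d[2]
E
python3 -c "
from h import *
print(delta((.46,-.12,.25),R_yaw(14)),delta((.529,-.305,.2),R_yaw(14)))"
```

```text
([-0.5957, 0.4724, -0.0366], [-0.04, 0.08, -35.13]) ([-0.7433, 0.6035, 0.0136], [-0.04, 0.08, -35.13])
```

>>> play_rows:
  series: [0.07,-0.15,0.12,-0.037,0,0,-9,0.07,-0.3,0.24,-0.037,0,0,-18,0.07,-0.596,0.472,-0.037,0,0,-35.1,0.07,-0.596,0.472,-0.037,0,0,-35.1,0.07,-0.596,0.472,-0.037,0,0,-35.1,0.07,-0.596,0.472,-0.037,0,0,-35.1,0.07,-0.596,0.472,-0.037,0,0,-35.1,0.07,-0.596,0.472,-0.037,0,0,-35.1,0.07,-0.596,0.472,-0.037,0,0,-35.1,0.07,-0.596,0.472,-0.037,0,0,-35.1,0.07,-0.596,0.472,-0.037,0,0,-35.1,0.07,-0.596,0.472,-0.037,0,0,-35.1,0.07,-0.596,0.472,-0.037,0,0,-35.1,0.07,-0.596,0.472,-0.037,0,0,-35.1,0.07,-0.596,0.472,-0.037,0,0,-35.1,0.07,-0.596,0.472,-0.037,0,0,-35.1,0.07,-0.596,0.472,-0.037,0,0,-35.1,0.07,-0.596,0.472,-0.037,0,0,-35.1,0.07,-0.596,0.472,-0.037,0,0,-35.1]

```text
time_s: 2.05
tool_pos: [0.4592, -0.1186, 0.2501]
orientation: [0.615, 0.788, -0.001, -0.0]
wrist_force: [0.7, 0.6, -0.4]
opening: 0.744
```

```bash
python3 -c "
from h import *
c=shot('wrist','w1.png');print(c['T'].round(3).tolist())
print(manip.get_state())"
```

```text
[[-0.243, 0.932, 0.268, 0.38], [0.97, 0.234, 0.066, -0.138], [-0.002, 0.276, -0.961, 0.421], [0.0, 0.0, 0.0, 1.0]]
{'time_s': 2.1, 'joint_positions': array([-4.91562577e-01, -2.12304506e-01,  1.95332553e+00, -1.25223727e-03,
        1.40083693e+00, -2.30814020e+00]), 'joint_vel': array([-0.00153913, -0.00030954, -0.00124454, -0.0016178 , -0.00396831,
       -0.00224438]), 'joint_torque': array([-3.32553182e-01, -2.31142026e+01, -3.21513534e+01, -7.13383709e-02,
        4.11708432e-02,  3.11141681e-03]), 'tool_pos': array([ 0.45925957, -0.11854417,  0.25023976]), 'orientation': array([ 6.15012151e-01,  7.88517379e-01, -6.30654052e-04, -2.57400560e-05]), 'wrist_force': array([-0.30953795,  0.11167208, -0.3446191 ]), 'wrist_torque': array([ 0.0712498 , -0.03262795, -0.0056316 ]), 'opening': 0.7460002489031244}
```

View pics/w1.png

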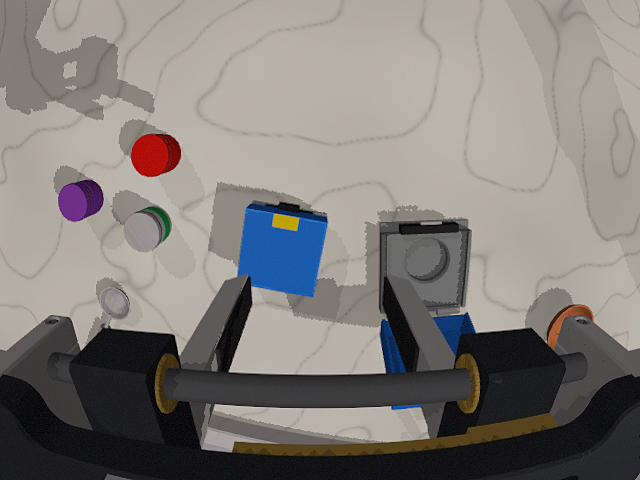

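The wrist view shows the tin's lid at about (144,231), the well at (425,258), the keeper bar across (400–459, 229) and the front base corners at (381,222) and (467,220).

Run:
```python
from h import *
c=load('w1')
im=c['img']
cv2.imwrite('pics/w1a.png',cv2.resize(im[195:330,365:485],None,fx=4.4,fy=4.4,interpolation=cv2.INTER_CUBIC)[:,:,::-1])
cv2.imwrite('pics/w1b.png',cv2.resize(im[190:265,105:190],None,fx=6,fy=6,interpolation=cv2.INTER_CUBIC)[:,:,::-1])
print('tin',wonz(c,144,231,.042),'well',wonz(c,425,258,.016))
hsv=cv2.cvtColor(im,cv2.COLOR_RGB2HSV)
```

```text
tin [ 0.52588863 -0.30477889  0.042     ] well [0.48593984 0.02017252 0.016     ]
```

View pics/w1a.png

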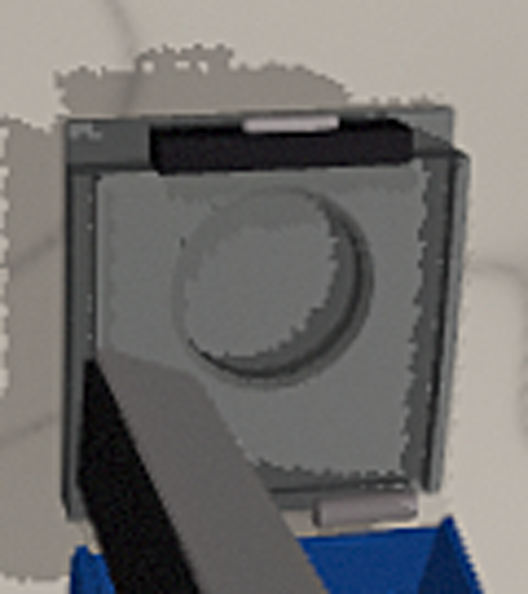

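View pics/w1b.png

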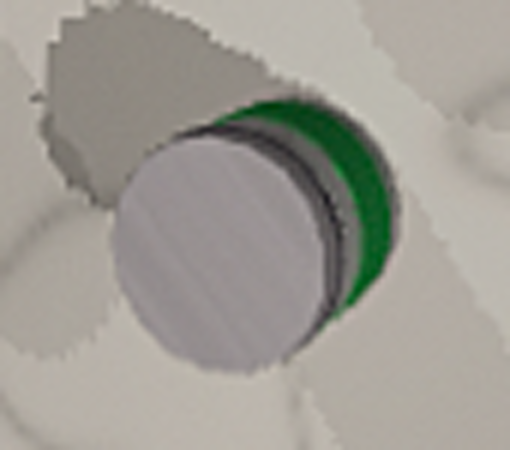

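Run:
```python
from h import *
c=load('w1')
A=lambda p:(p[0]/4.4+365-.4,p[1]/4.4+195-.4)
print('tin',wonz(c,141.3,231.9,.042),'well',wonz(c,*A((275,286)),.016))
for n,p,z in[('bar TL',(152,128),.028),('bar TR',(406,122),.028),('bar BL',(158,173),.028),('bar BR',(412,161),.028),('base FL',(66,120),.016),('base FR',(450,105),.016),('ledge R front',(467,153),.016),('base BL',(68,520),.016),('wallRback',(437,490),.016)]:
    print(n,wonz(c,*A(p),z).round(4))
print(delta((.528,-.305,.14),R_yaw(14)))
```

```text
tin [ 0.52780746 -0.30813661  0.042     ] well [0.48723202 0.02341757 0.016     ]
bar TL [ 0.4518 -0.0268  0.028 ]
bar TR [0.433  0.0393 0.028 ]
bar BL [ 0.4626 -0.0217  0.028 ]
bar BR [0.4424 0.0445 0.028 ]
base FL [ 0.4576 -0.046   0.016 ]
base FR [0.4268 0.0557 0.016 ]
ledge R front [0.4381 0.0653 0.016 ]
base BL [ 0.5673 -0.0113  0.016 ]
wallRback [0.5352 0.0947 0.016 ]
([-0.1975, 0.0214, 0.1104], [-0.06, 0.04, 0.09])
```

Run:
```python
from h import *
print(delta((.528,-.306,.13),R_yaw(16.7)))
```

```text
([-0.1985, 0.0211, 0.1204], [-0.06, 0.04, -2.61])
```

>>> play_rows:
  series: [0.07,-0.05,0.005,0.03,0,0,-1,0.07,-0.1,0.01,0.06,0,0,-2,0.07,-0.15,0.016,0.09,0,0,-2.6,0.07,-0.1985,0.021,0.12,0,0,-2.6,0.07,-0.1985,0.021,0.12,0,0,-2.6,0.07,-0.1985,0.021,0.12,0,0,-2.6,0.07,-0.1985,0.021,0.12,0,0,-2.6]

```text
time_s: 2.8
tool_pos: [0.5279, -0.3048, 0.1302]
orientation: [0.597, 0.803, -0.0, -0.001]
wrist_force: [-0.3, 0.1, 0.4]
opening: 0.745
```

```bash
python3 -c "
from h import *
c=shot('wrist','w2.png')
s=manip.get_state();print(s['tool_pos'],s['orientation'],s['opening'])"
```

```text
[ 0.52818767 -0.30468539  0.13109343] [ 5.96365201e-01  8.02713048e-01 -5.31857065e-04  1.61198885e-04] 0.7470951752168531
```

View pics/w2.png

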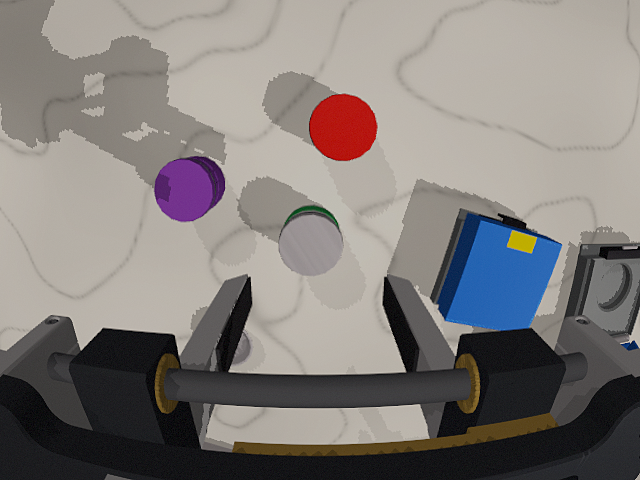

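The tin's lid disc is now at about (310.5,243), between the fingers and near the image centre.

Run:
```python
from h import *
c=load('w2');im=c['img']
hsv=cv2.cvtColor(im,cv2.COLOR_RGB2HSV)
p=wonz(c,310.5,243,.042);print(p)
for e in[(278.5,243),(342.5,243),(310,211),(310,275.5)]: print(wonz(c,*e,.042).round(4))
print(delta((p[0],p[1],.021),R_yaw(16.7)))
```

```text
[ 0.52619547 -0.30988921  0.042     ]
[ 0.5329 -0.3323  0.042 ]
[ 0.5195 -0.2876  0.042 ]
[ 0.5035 -0.317   0.042 ]
[ 0.5507 -0.3031  0.042 ]
([-0.0043, -0.0033, 0.1101], [-0.04, 0.05, 0.08])
```

>>> play_rows:
  series: [0.07,-0.0043,-0.003,0.03,0,0,0,0.07,-0.0043,-0.003,0.06,0,0,0,0.07,-0.0043,-0.003,0.085,0,0,0,0.07,-0.0043,-0.003,0.1,0,0,0,0.07,-0.0043,-0.003,0.109,0,0,0,0.07,-0.0043,-0.003,0.109,0,0,0,0.07,-0.0043,-0.003,0.109,0,0,0,0.03,-0.0043,-0.003,0.109,0,0,0,0.03,-0.0043,-0.003,0.109,0,0,0,0.03,-0.0043,-0.003,0.109,0,0,0,0.03,-0.0043,-0.003,0.109,0,0,0,0.03,-0.0043,-0.003,0.109,0,0,0,0.03,-0.0043,-0.003,0.109,0,0,0]

```text
time_s: 4.15
tool_pos: [0.5268, -0.3101, 0.0227]
orientation: [0.596, 0.803, -0.001, 0.001]
wrist_force: [-1.7, 0.5, 4.6]
opening: 0.504
```

Run:
```python
from h import *
print(manip.get_state()['wrist_force'],delta((.4885,.0245,.14),R_yaw(16.7)))
```

```text
[-1.68279332  0.46192763  4.59363125] ([0.3312, 0.0599, -0.1179], [-0.02, 0.1, 0.08])
```

>>> play_rows:
  series: [0.03,0,0,-0.03,0,0,0,0.03,0,0,-0.07,0,0,0,0.03,0.04,0,-0.11,0,0,0,0.03,0.085,0,-0.118,0,0,0,0.03,0.13,0,-0.118,0,0,0,0.03,0.175,0,-0.118,0,0,0,0.03,0.22,0,-0.118,0,0,0,0.03,0.265,0,-0.118,0,0,0,0.03,0.3,0,-0.118,0,0,0,0.03,0.32,0,-0.118,0,0,0,0.03,0.331,0,-0.118,0,0,0,0.03,0.331,0,-0.118,0,0,0,0.03,0.331,0,-0.118,0,0,0,0.03,0.331,0,-0.118,0,0,0]

```text
time_s: 5.55
tool_pos: [0.4316, 0.0061, 0.1402]
orientation: [0.597, 0.802, -0.001, 0.001]
wrist_force: [0.1, 0.0, -0.6]
opening: 0.499
```

```bash
python3 -c "
from h import *
c=shot('wrist','w3.png')
s=manip.get_state();print(s['tool_pos'],s['orientation'],s['opening'],s['wrist_force'],s['joint_positions'])"
```

```text
[0.43160679 0.00610389 0.14016574] [ 5.96951788e-01  8.02276616e-01 -6.62772116e-04  5.96032708e-04] 0.4998919434316601 [ 0.5683018   0.03486071 -0.81358941] [-2.48674668e-01 -2.09465480e-01  2.15920314e+00 -1.80853062e-03
  1.19125867e+00 -2.11020466e+00]
```

View pics/w3.png

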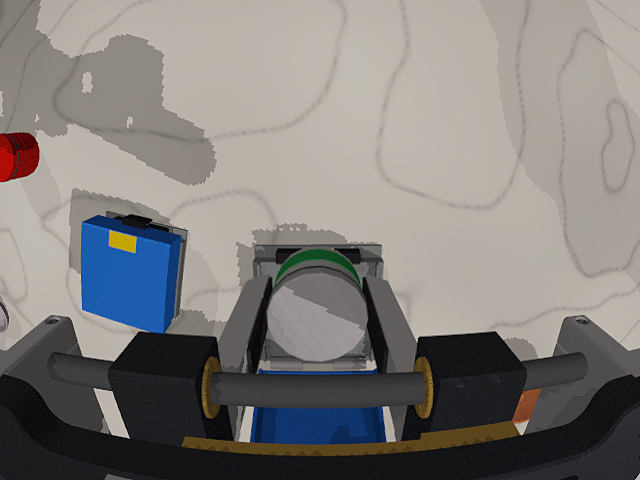

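The held tin, at (318,317), hides the well. I'll step sideways to see the well clearly.

>>> play_rows:
  series: [0.03,-0.04,0,0,0,0,0,0.03,-0.08,0,0,0,0,0,0.03,-0.1,0,0,0,0,0,0.03,-0.1,0,0,0,0,0,0.03,-0.1,0,0,0,0,0,0.03,-0.1,0,0,0,0,0]

```text
time_s: 6.2
tool_pos: [0.46, -0.0891, 0.1401]
orientation: [0.597, 0.802, -0.001, 0.0]
wrist_force: [0.7, 0.1, -0.4]
opening: 0.501
```

```bash
python3 -c "
from h import *
c=shot('wrist','w4.png')
s=manip.get_state();print(s['tool_pos'],s['orientation'],s['opening'],s['wrist_force'])
im=c['img']
cv2.imwrite('pics/w4a.png',cv2.resize(im[220:370,400:560],None,fx=4,fy=4,interpolation=cv2.INTER_CUBIC)[:,:,::-1])
cv2.imwrite('pics/w4b.png',cv2.resize(im[230:380,240:400],None,fx=4,fy=4,interpolation=cv2.INTER_CUBIC)[:,:,::-1])
"
```

```text
[ 0.4600024  -0.08890622  0.14015991] [ 5.96634236e-01  8.02512973e-01 -6.36455241e-04  3.34640561e-04] 0.5059808617255981 [ 1.15289571  0.07701848 -0.55805029]
```

View pics/w4a.png

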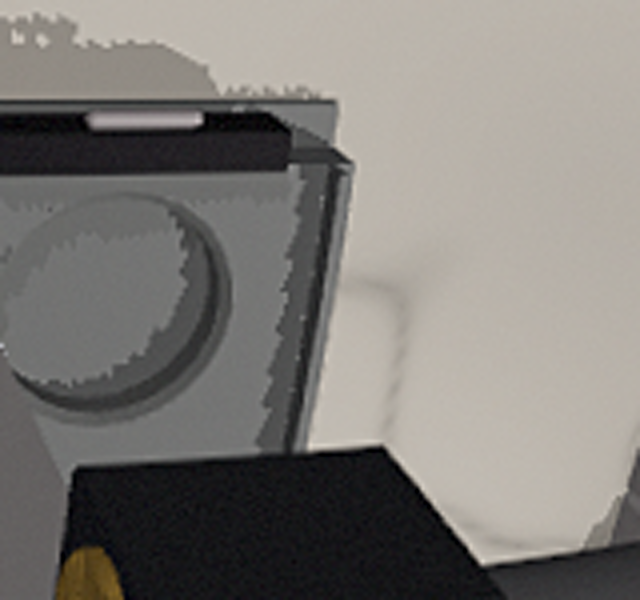

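View pics/w4b.png

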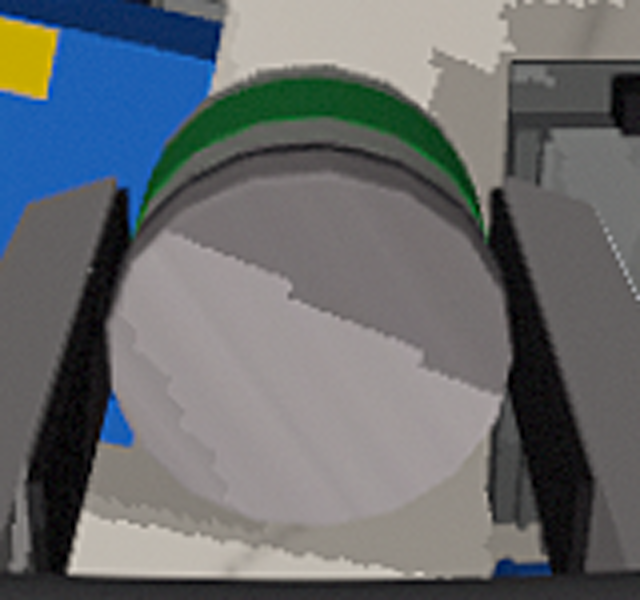

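Run:
```python
from h import *
from scipy.optimize import least_squares
c=load('w4')
A=lambda p:(p[0]/4+400-.37,p[1]/4+220-.37); B=lambda p:(p[0]/4+240-.37,p[1]/4+230-.37)
def fit(P):
    P=np.array(P)[:,:2]; r=least_squares(lambda q:np.hypot(P[:,0]-q[0],P[:,1]-q[1])-q[2],[*P.mean(0),.027]); return r.x.round(4),np.abs(r.fun).max().round(4)
print('rim',fit([wonz(c,*A(p),.016) for p in[(232,290),(122,190),(95,424),(217,360),(195,222),(160,410),(40,222)]]))
T=manip.get_state(); R0=Rn.from_quat(T['orientation']).as_matrix()
zt=T['tool_pos'][2]-.0227+.042
f,e=fit([wonz(c,*B(p),zt) for p in[(107,330),(512,350),(320,172),(320,524),(180,220),(450,220),(450,460),(180,470)]]); print('tin',f,e, 'rel tool',R0.T@(np.array([f[0],f[1],zt])-T['tool_pos']))
E=[wonz(c,*A(p),.028) for p in[(290,170),(0,173)]]; print(E)
c=load('w3')
for p in [(254,245),(381,245)]: print(wonz(c,*p,.016))
```

```text
rim (array([0.4886, 0.0237, 0.0293]), np.float64(0.0013))
tin [ 0.4604 -0.0884  0.0229] 0.0009 rel tool [ 0.00034521  0.00051455 -0.01930079]
[array([0.44219996, 0.04474952, 0.028     ]), array([ 0.46072705, -0.01780222,  0.028     ])]
[ 0.45613753 -0.04162193  0.016     ]
[0.42546122 0.06027515 0.016     ]
```

Run:
```python
from h import *
print(delta((.4884,.0236,.08),R_yaw(16.7)))
```

```text
([0.0996, 0.0596, 0.06], [-0.04, 0.07, 0.04])
```

>>> play_rows:
  series: [0.03,0.04,0.025,0,0,0,0,0.03,0.08,0.05,0,0,0,0,0.03,0.0996,0.0596,0.02,0,0,0,0.03,0.0996,0.0596,0.06,0,0,0,0.03,0.0996,0.0596,0.085,0,0,0,0.03,0.0996,0.0596,0.092,0,0,0,0.03,0.0996,0.0596,0.092,0,0,0,0.03,0.0996,0.0596,0.092,0,0,0]

```text
time_s: 7.05
tool_pos: [0.4894, 0.0235, 0.0494]
orientation: [0.597, 0.803, -0.0, 0.001]
wrist_force: [0.8, -0.0, -1.7]
opening: 0.502
```

```bash
python3 -c "
from h import *
c=shot('side','s5.png')
print(delta((.4884,.0236,.029),R_yaw(16.7)))
im=c['img']
cv2.imwrite('pics/s5a.png',cv2.resize(im[180:340,260:440],None,fx=3.7,fy=3.7,interpolation=cv2.INTER_CUBIC)[:,:,::-1])
"
```

```text
([0.0007, -0.0012, 0.0207], [0.13, 0.16, 0.05])
```

View pics/s5a.png

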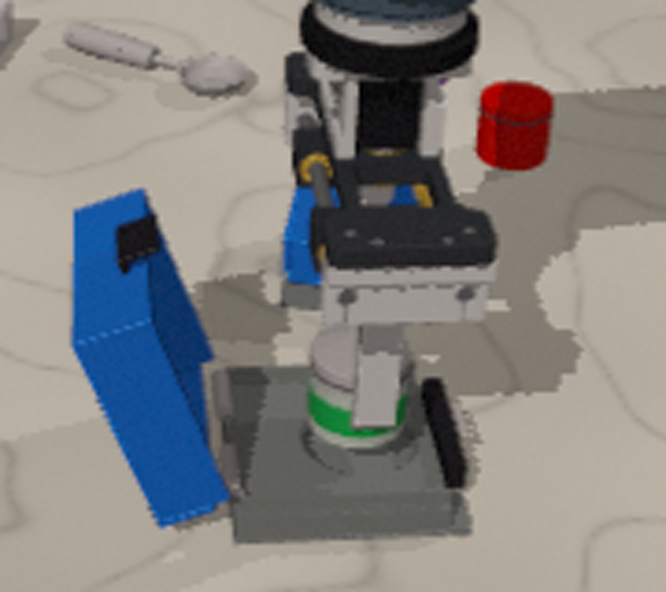

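The tin sits centred over the well, upright, with its underside about 27 mm up. I'll lower it in slow steps.

>>> play_rows:
  series: [0.03,0.0005,-0.001,0.006,0,0,0,0.03,0.0005,-0.001,0.011,0,0,0,0.03,0.0005,-0.001,0.014,0,0,0,0.03,0.0005,-0.001,0.016,0,0,0,0.03,0.0005,-0.001,0.017,0,0,0]

```text
time_s: 7.6
tool_pos: [0.4885, 0.0235, 0.0324]
orientation: [0.597, 0.803, -0.0, 0.002]
wrist_force: [-0.9, -0.2, -0.5]
opening: 0.504
```

>>> play_rows:
  series: [0.03,0,0,0.0015,0,0,0,0.03,0,0,0.003,0,0,0,0.03,0,0,0.0035,0,0,0,0.03,0,0,0.0035,0,0,0]

```text
time_s: 8.0
tool_pos: [0.4885, 0.0234, 0.0288]
orientation: [0.597, 0.803, -0.0, 0.002]
wrist_force: [0.2, 0.7, -1.1]
opening: 0.5
```

>>> play_rows:
  series: [0.03,0,0,0.001,0,0,0,0.03,0,0,0.001,0,0,0,0.066,0,0,0.001,0,0,0,0.066,0,0,0.001,0,0,0,0.066,0,0,0.001,0,0,0,0.066,0,0,0.001,0,0,0,0.066,0,0,0.001,0,0,0]

```text
time_s: 8.7
tool_pos: [0.4884, 0.0235, 0.0278]
orientation: [0.597, 0.803, -0.0, 0.001]
wrist_force: [0.0, -0.3, 0.7]
opening: 0.702
```

```bash
python3 -c "
from h import *
c=shot('side','s6.png')
s=manip.get_state();print(s['tool_pos'],s['wrist_force'],s['opening'])
im=c['img']
cv2.imwrite('pics/s6a.png',cv2.resize(im[180:340,260:440],None,fx=3.7,fy=3.7,interpolation=cv2.INTER_CUBIC)[:,:,::-1])
"
```

```text
[0.48848386 0.02344019 0.02778182] [ 0.77169653 -0.24395149 -0.27635408] 0.704261793719659
```

View pics/s6a.png

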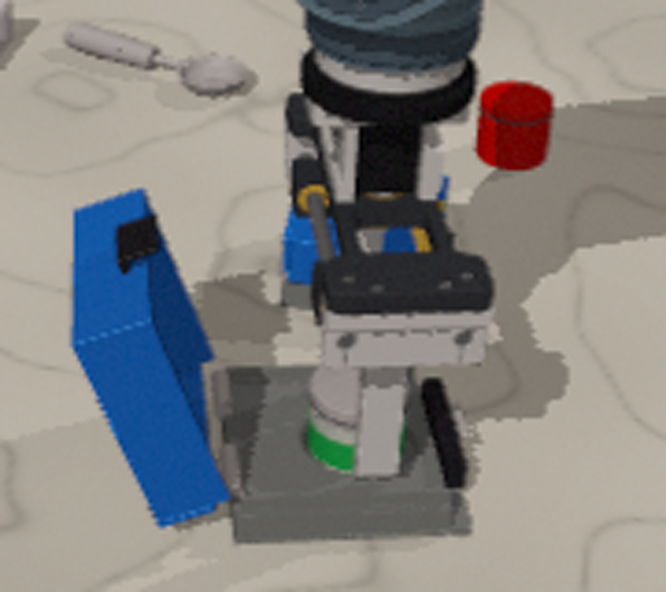

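The tin stands upright in the well at about (355,420) in the zoom, and the jaws are open clear of it. Next I'll retract, look, and plan the lid arc.

>>> play_rows:
  series: [0.066,0,0,-0.01,0,0,0,0.066,0,0,-0.03,0,0,0,0.066,0,0,-0.07,0,0,0,0.05,0,0,-0.115,0,0,0,0.03,0,0,-0.16,0,0,0,0,0,0,-0.2,0,0,0,0,0,0,-0.22,0,0,0,0,0,0,-0.22,0,0,0]

```text
time_s: 9.55
tool_pos: [0.4899, 0.0235, 0.2523]
orientation: [0.597, 0.803, 0.002, 0.005]
wrist_force: [1.0, -0.5, -0.9]
opening: 0.309
```

```bash
cat >> h.py <<'E'
H=.5375; L=-.1175; U=np.array([.958,.287]); U/=np.linalg.norm(U); V=np.array([-U[1],U[0]])
def wp(s,z,l=L): # case-aligned coords -> world
    p=s*U+l*V; return (p[0],p[1],z)
E
python3 -c "
from h import *
c=shot('top','t7.png')
im=c['img']
cv2.imwrite('pics/t7a.png',cv2.resize(im[200:320,230:380],None,fx=5,fy=5,interpolation=cv2.INTER_CUBIC)[:,:,::-1])
c=shot('side','s7.png')
cv2.imwrite('pics/s7a.png',cv2.resize(c['img'][180:340,260:440],None,fx=3.7,fy=3.7,interpolation=cv2.INTER_CUBIC)[:,:,::-1])
c=shot('wrist','w7.png')
R=R_yaw(16.7)
print(delta(wp(H+.105,.25),R),delta(wp(H+.105,.103),R))
"
```

```text
([-0.0009, 0.169, -0.0038], [-0.03, 0.08, 0.04]) ([-0.0007, 0.1691, 0.1432], [-0.03, 0.08, 0.04])
```

View pics/s7a.png

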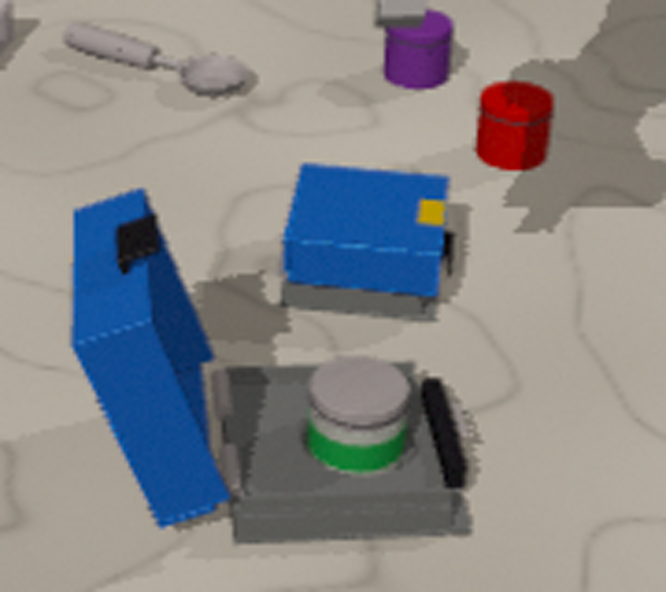

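View pics/w7.png

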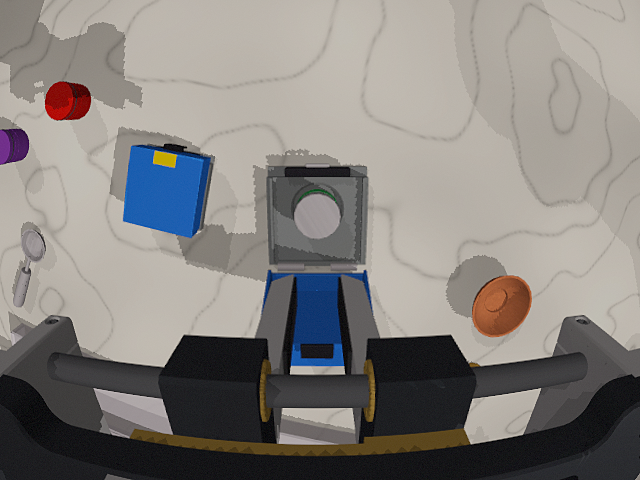

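The tin is seated upright in the well, at (358,410) in the side zoom. The lid is open, and the wrist view has the case square to the tool and centred on column 318. I'm moving behind the lid.

>>> play_rows:
  series: [0,0,0.04,-0.004,0,0,0,0,0,0.085,-0.004,0,0,0,0,0,0.13,-0.004,0,0,0,0,0,0.169,-0.004,0,0,0,0,0,0.169,-0.004,0,0,0,0,0,0.169,0.03,0,0,0,0,0,0.169,0.07,0,0,0,0,0,0.169,0.11,0,0,0,0,0,0.169,0.135,0,0,0,0,0,0.169,0.143,0,0,0,0,0,0.169,0.143,0,0,0]

```text
time_s: 10.8
tool_pos: [0.647, 0.0724, 0.101]
orientation: [0.597, 0.802, -0.002, -0.001]
wrist_force: [-0.4, 1.1, -0.1]
opening: 0.004
```

Run:
```python
from h import *
c=shot('side','s8.png')
cv2.imwrite('pics/s8a.png',cv2.resize(c['img'][150:340,240:440],None,fx=3.1,fy=3.1,interpolation=cv2.INTER_CUBIC)[:,:,::-1])
s=manip.get_state();print(s['tool_pos'],s['wrist_force'],s['opening'])
R=R_yaw(16.7)
for th in [1.9,1.8,1.7,1.6,1.5,1.4,1.3,1.2,1.1,1.0,.9,.8,.7,.6,.5,.4,.3]:
    al=np.array([-np.cos(th),np.sin(th)]);n=np.array([np.sin(th),np.cos(th)])
    p=.104*al+.036*n; C=.112*al+.036*n
    S=H+max(p[0],C[0] if th>1.5 else -9)+.008; Z=.022+p[1]+.008
    print(th,delta(wp(S,Z),R)[0])
```

```text
[0.64849671 0.07236888 0.10318194] [ 0.18342834 -0.1764929   0.5583937 ] 0.004612785286932933
1.9 [-0.0007, -0.0262, -0.0136]
1.8 [-0.0007, -0.036, -0.0199]
1.7 [-0.0007, -0.0464, -0.0253]
1.6 [-0.0007, -0.0573, -0.0297]
1.5 [-0.0007, -0.068, -0.033]
1.4 [-0.0007, -0.0787, -0.0353]
1.3 [-0.0007, -0.0897, -0.0366]
1.2 [-0.0007, -0.1007, -0.0367]
1.1 [-0.0006, -0.1116, -0.0357]
1.0 [-0.0006, -0.1224, -0.0336]
0.9 [-0.0006, -0.133, -0.0305]
0.8 [-0.0006, -0.1432, -0.0263]
0.7 [-0.0006, -0.1529, -0.0212]
0.6 [-0.0006, -0.162, -0.0151]
0.5 [-0.0006, -0.1705, -0.0081]
0.4 [-0.0005, -0.1783, -0.0003]
0.3 [-0.0005, -0.1852, 0.0083]
```

View pics/s8a.png

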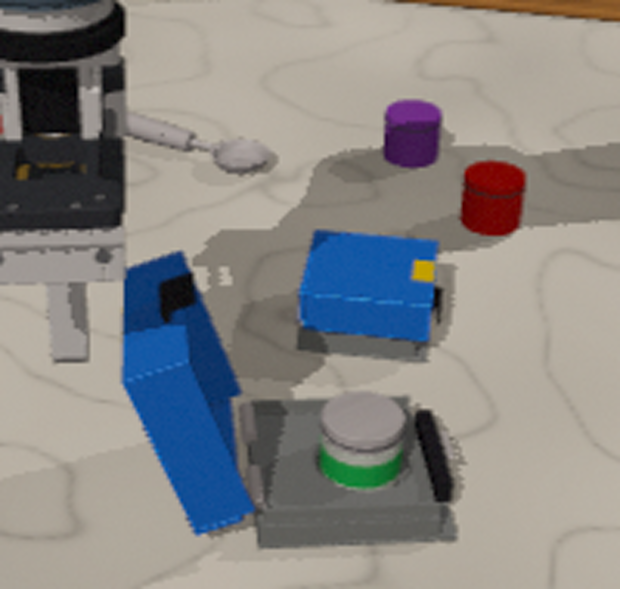

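The closed fingertips hang behind the lid with clear space between. I'll start pushing it over along the arc.

>>> play_rows:
  series: [0,0,-0.013,-0.007,0,0,0,0,0,-0.026,-0.014,0,0,0,0,0,-0.036,-0.02,0,0,0,0,0,-0.046,-0.025,0,0,0,0,0,-0.057,-0.03,0,0,0,0,0,-0.068,-0.033,0,0,0,0,0,-0.079,-0.035,0,0,0,0,0,-0.09,-0.037,0,0,0,0,0,-0.1,-0.037,0,0,0,0,0,-0.1115,-0.036,0,0,0,0,0,-0.1225,-0.0335,0,0,0,0,0,-0.1225,-0.0335,0,0,0]

```text
time_s: 12.05
tool_pos: [0.5293, 0.037, 0.1359]
orientation: [0.597, 0.802, -0.001, -0.001]
wrist_force: [0.3, 0.2, -0.0]
opening: 0.008
```

Run:
```python
from h import *
c=shot('side','s9.png')
cv2.imwrite('pics/s9a.png',cv2.resize(c['img'][150:340,240:440],None,fx=3.1,fy=3.1,interpolation=cv2.INTER_CUBIC)[:,:,::-1])
s=manip.get_state();print(s['tool_pos'],s['wrist_force'],s['opening'])
R=R_yaw(16.7)
for th in [.9,.8,.7,.6,.5,.4,.3,.2]:
    al=np.array([-np.cos(th),np.sin(th)]);n=np.array([np.sin(th),np.cos(th)])
    p=.104*al+.036*n
    S=H+p[0]+.008; Z=.022+p[1]+.008
    a=np.radians(12)*np.clip((.9-th)/.5,0,1)
    # tilted: corner fixed in tool frame (0,-.008,.008); rotate rx=-a
    Rt=R@Rn.from_rotvec([-a,0,0]).as_matrix()
    cor=np.array(wp(H+p[0],.022+p[1])); pos=cor-Rt@np.array([0,-.008,.008])
    print(th,delta(wp(S,Z),R)[0],*delta(pos,Rt))
```

```text
[0.53013047 0.0370488  0.13626356] [0.20603582 0.28882592 0.56374699] 0.006555977054432192
0.9 [-0.0008, -0.0094, 0.0024] [-0.0008, -0.0094, 0.0024] [-0.15, 0.03, 0.01]
0.8 [-0.0008, -0.0196, 0.0066] [-0.0008, -0.0199, 0.0063] [-2.55, 0.03, 0.01]
0.7 [-0.0008, -0.0293, 0.0118] [-0.0008, -0.03, 0.0112] [-4.95, 0.03, 0.01]
0.6 [-0.0008, -0.0384, 0.0179] [-0.0008, -0.0395, 0.017] [-7.35, 0.03, 0.01]
0.5 [-0.0008, -0.0469, 0.0249] [-0.0008, -0.0484, 0.0237] [-9.75, 0.03, 0.01]
0.4 [-0.0008, -0.0546, 0.0327] [-0.0008, -0.0565, 0.0313] [-12.15, 0.03, 0.01]
0.3 [-0.0008, -0.0616, 0.0413] [-0.0008, -0.0634, 0.0398] [-12.15, 0.03, 0.01]
0.2 [-0.0008, -0.0676, 0.0505] [-0.0008, -0.0694, 0.049] [-12.15, 0.03, 0.01]
```

View pics/s9a.png

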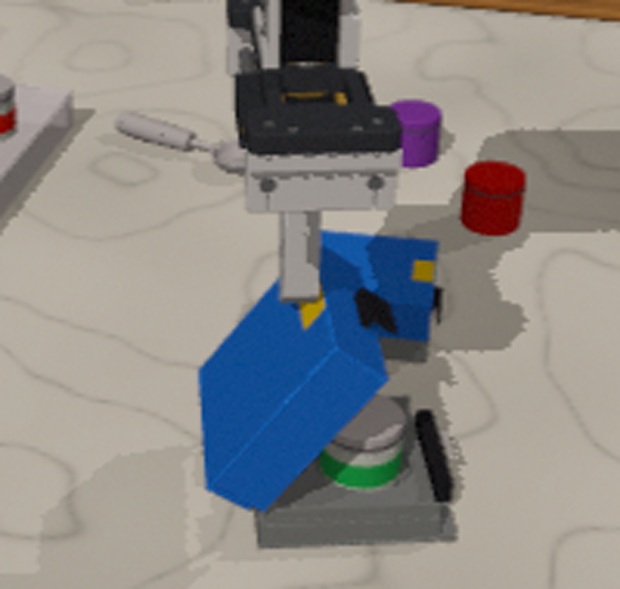

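The lid follows the fingertip, which rests on the yellow mark at about (310,305). I'll continue down and tilt slightly, so that the front edge of the tip does the pressing.

>>> play_rows:
  series: [0,-0.0008,-0.0095,0.0024,0,0,0,0,-0.0008,-0.02,0.0063,-2.5,0,0,0,-0.0008,-0.03,0.011,-5,0,0,0,-0.0008,-0.0395,0.017,-7.4,0,0,0,-0.0008,-0.0485,0.0237,-9.8,0,0,0,-0.0008,-0.0565,0.0313,-12,0,0,0,-0.0008,-0.06,0.0355,-12,0,0,0,-0.0008,-0.0634,0.04,-12,0,0,0,-0.0008,-0.0634,0.04,-12,0,0]

```text
time_s: 13.0
tool_pos: [0.4691, 0.018, 0.096]
orientation: [0.594, 0.798, 0.082, 0.061]
wrist_force: [-0.2, -0.7, 1.7]
opening: 0.009
```

Run:
```python
from h import *
c=shot('side','s10.png')
cv2.imwrite('pics/s10a.png',cv2.resize(c['img'][150:340,240:440],None,fx=3.1,fy=3.1,interpolation=cv2.INTER_CUBIC)[:,:,::-1])
s=manip.get_state();print(s['tool_pos'],s['wrist_force'],s['opening'])
R=R_yaw(16.7)
Rt=R@Rn.from_rotvec([-np.radians(12),0,0]).as_matrix()
for th in [.25,.2,.15,.1,.08,.06,.04,.02,0,-.02,-.04,-.06]:
    al=np.array([-np.cos(th),np.sin(th)]);n=np.array([np.sin(th),np.cos(th)])
    p=.104*al+.036*n
    cor=np.array(wp(H+p[0],.022+p[1])); pos=cor-Rt@np.array([0,-.008,.008])
    print(th,pos.round(4),*delta(pos,Rt))
```

```text
[0.46957877 0.01800611 0.09633653] [0.07779099 0.54652993 1.27516402] 0.0057746960017830236
0.25 [0.4665 0.0171 0.0921] [0.0, -0.004, 0.0035] [-0.21, 0.01, 0.02]
0.2 [0.4637 0.0163 0.0874] [0.0, -0.0078, 0.0075] [-0.21, 0.01, 0.02]
0.15 [0.4612 0.0155 0.0826] [0.0, -0.0114, 0.0116] [-0.21, 0.01, 0.02]
0.1 [0.4588 0.0148 0.0777] [0.0, -0.0148, 0.016] [-0.21, 0.01, 0.02]
0.08 [0.458  0.0145 0.0757] [0.0, -0.0161, 0.0177] [-0.21, 0.01, 0.02]
0.06 [0.4571 0.0143 0.0737] [0.0, -0.0173, 0.0195] [-0.21, 0.01, 0.02]
0.04 [0.4563 0.0141 0.0716] [0.0, -0.0186, 0.0214] [-0.21, 0.01, 0.02]
0.02 [0.4556 0.0138 0.0696] [0.0, -0.0198, 0.0232] [-0.21, 0.01, 0.02]
0 [0.4549 0.0136 0.0675] [0.0, -0.0209, 0.0251] [-0.21, 0.01, 0.02]
-0.02 [0.4542 0.0134 0.0654] [0.0, -0.022, 0.027] [-0.21, 0.01, 0.02]
-0.04 [0.4536 0.0132 0.0633] [0.0, -0.0231, 0.0289] [-0.21, 0.01, 0.02]
-0.06 [0.453  0.0131 0.0612] [0.0, -0.0241, 0.0309] [-0.21, 0.01, 0.02]
```

View pics/s10a.png

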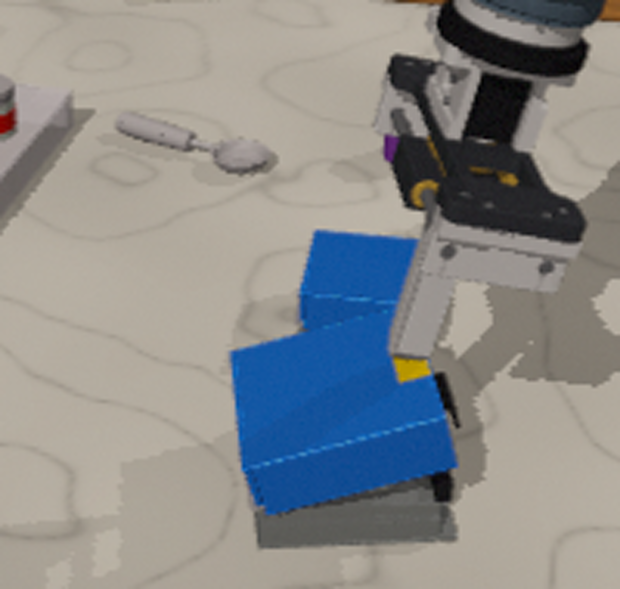

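Run:
```python
from h import *
c=load('s10'); s=manip.get_state(); R0=Rn.from_quat(s['orientation']).as_matrix()
th=.3
al=np.array([-np.cos(th),np.sin(th)]);n=np.array([np.sin(th),np.cos(th)])
Z=lambda q:((q-[240,150])*3.1).round(0)
for r in(.093,.111):
  for l in(-.017,.017):
    p=r*al+.036*n; print('mark',r,l,Z(proj(c,wp(H+p[0],.022+p[1],L+l))))
for r in(0,.112):
  for l in(-.056,.056):
    p=r*al+.036*n; print('lid',r,l,Z(proj(c,wp(H+p[0],.022+p[1],L+l))))
for x in(-.0125,.0125):
  for y in(-.008,.008): print('tip',x,y,Z(proj(c,s['tool_pos']+R0@np.array([x,y,.008]))))
```

```text
mark 0.093 -0.017 [396. 342.]
mark 0.093 0.017 [406. 377.]
mark 0.111 -0.017 [427. 333.]
mark 0.111 0.017 [438. 368.]
lid 0 -0.056 [236. 348.]
lid 0 0.056 [248. 467.]
lid 0.112 -0.056 [417. 296.]
lid 0.112 0.056 [453. 410.]
tip -0.0125 -0.008 [416. 341.]
tip -0.0125 0.008 [389. 337.]
tip 0.0125 -0.008 [424. 367.]
tip 0.0125 0.008 [396. 363.]
```

Fingertip and mark line up to within a few mm, so I'm continuing: first close to the catch zone, then small steps while watching the force.

>>> play_rows:
  series: [0,0,-0.004,0.0035,0,0,0,0,0,-0.0078,0.0075,0,0,0,0,0,-0.0114,0.0116,0,0,0,0,0,-0.013,0.0138,0,0,0,0,0,-0.013,0.0138,0,0,0,0,0,-0.013,0.0138,0,0,0]

```text
time_s: 13.65
tool_pos: [0.4599, 0.0151, 0.08]
orientation: [0.594, 0.798, 0.082, 0.061]
wrist_force: [0.6, 0.0, -0.5]
opening: 0.007
```

>>> play_rows:
  series: [0,0,-0.0008,0.001,0,0,0,0,0,-0.0015,0.002,0,0,0,0,0,-0.0015,0.002,0,0,0]

```text
time_s: 13.95
tool_pos: [0.4588, 0.0148, 0.0777]
orientation: [0.594, 0.798, 0.082, 0.061]
wrist_force: [0.1, -0.2, 1.2]
opening: 0.005
```

```bash
cat > f.py <<'E'
from h import *
s=manip.get_state();print(s['tool_pos'].round(4),s['wrist_force'].round(1),s['wrist_torque'].round(2),s['joint_torque'].round(2))
E
python3 f.py
```

```text
[0.4588 0.0148 0.0777] [ 0.1 -0.2  1.2] [ 0.03 -0.02 -0.  ] [ 1.000e-02 -1.989e+01 -2.642e+01  1.400e-01 -2.000e-01 -1.000e-02]
```

>>> play_rows:
  series: [0,0,-0.0006,0.0009,0,0,0,0,0,-0.0006,0.0009,0,0,0]

```text
time_s: 14.15
tool_pos: [0.4584, 0.0147, 0.0766]
orientation: [0.594, 0.798, 0.082, 0.061]
wrist_force: [0.9, 0.2, 1.9]
opening: 0.004
```

>>> play_rows:
  series: [0,0,-0.0006,0.0009,0,0,0,0,0,-0.0006,0.0009,0,0,0]

```text
time_s: 14.35
tool_pos: [0.4581, 0.0145, 0.0756]
orientation: [0.594, 0.798, 0.082, 0.061]
wrist_force: [0.2, 1.2, 1.1]
opening: 0.006
```

>>> play_rows:
  series: [0,0,-0.0005,0.0007,0,0,0,0,0,-0.0005,0.0007,0,0,0]

```text
time_s: 14.55
tool_pos: [0.458, 0.0145, 0.0752]
orientation: [0.594, 0.798, 0.082, 0.061]
wrist_force: [-0.0, 0.1, 3.7]
opening: 0.007
```

>>> play_rows:
  series: [0,0,-0.0003,0.0005,0,0,0,0,0,-0.0003,0.0005,0,0,0]

```text
time_s: 14.75
tool_pos: [0.458, 0.0144, 0.0749]
orientation: [0.594, 0.798, 0.082, 0.061]
wrist_force: [-1.5, 0.8, 5.6]
opening: 0.004
```

>>> play_rows:
  series: [0,0,-0.0002,0.0004,0,0,0,0,0,-0.0002,0.0004,0,0,0]

```text
time_s: 14.95
tool_pos: [0.458, 0.0144, 0.0749]
orientation: [0.594, 0.798, 0.083, 0.061]
wrist_force: [-1.7, 0.8, 6.6]
opening: 0.006
```

>>> play_rows:
  series: [0,0,-0.0001,0.0006,0,0,0,0,0,-0.0001,0.0006,0,0,0]

```text
time_s: 15.15
tool_pos: [0.458, 0.0145, 0.0746]
orientation: [0.593, 0.798, 0.082, 0.061]
wrist_force: [-3.5, 0.9, 7.9]
opening: 0.009
```

>>> play_rows:
  series: [0,0,-0.0001,0.0006,0,0,0,0,0,-0.0001,0.0006,0,0,0]

```text
time_s: 15.35
tool_pos: [0.458, 0.0144, 0.0745]
orientation: [0.593, 0.798, 0.082, 0.061]
wrist_force: [-3.7, 1.7, 9.4]
opening: 0.003
```

>>> play_rows:
  series: [0,0,-0.0005,0.0005,0,0,0,0,0,-0.0005,0.0005,0,0,0]

```text
time_s: 15.55
tool_pos: [0.458, 0.0144, 0.0746]
orientation: [0.593, 0.799, 0.082, 0.061]
wrist_force: [-2.1, 0.6, 7.7]
opening: 0.005
```

```bash
python3 f.py
```

```text
[0.458  0.0144 0.0746] [-2.1  0.6  7.7] [0.31 0.32 0.06] [-5.800e-01 -1.752e+01 -2.468e+01 -7.000e-02 -7.600e-01 -2.000e-02]
```

>>> play_rows:
  series: [0,0,-0.0003,0.0007,0,0,0,0,0,-0.0003,0.0007,0,0,0]

```text
time_s: 15.75
tool_pos: [0.458, 0.0144, 0.0745]
orientation: [0.593, 0.799, 0.082, 0.061]
wrist_force: [-3.1, 0.5, 9.4]
opening: 0.002
```

```bash
python3 f.py; python3 -c "
from h import *
c=shot('side','s11.png')
cv2.imwrite('pics/s11a.png',cv2.resize(c['img'][150:340,240:440],None,fx=3.1,fy=3.1,interpolation=cv2.INTER_CUBIC)[:,:,::-1])"; python3 f.py
```

```text
[0.458  0.0144 0.0745] [-3.1  0.5  9.4] [0.31 0.48 0.08] [-4.900e-01 -1.722e+01 -2.468e+01  2.000e-02 -9.600e-01 -2.000e-02]
[0.458  0.0144 0.0745] [-3.   1.3  8.9] [0.28 0.52 0.05] [-4.900e-01 -1.723e+01 -2.469e+01  2.000e-02 -9.500e-01 -2.000e-02]
```

View pics/s11a.png

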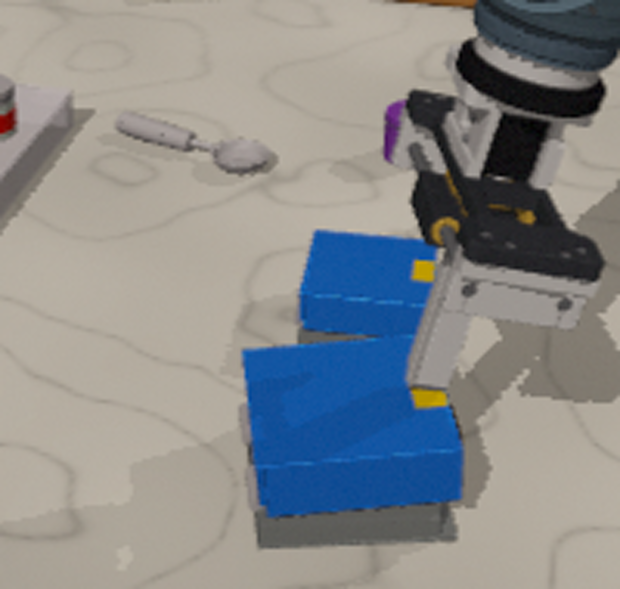

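>>> play_rows:
  series: [0,0,-0.0005,0.0008,0,0,0,0,0,-0.0005,0.0008,0,0,0]

```text
time_s: 16.0
tool_pos: [0.4579, 0.0144, 0.0743]
orientation: [0.593, 0.799, 0.083, 0.061]
wrist_force: [-2.4, 1.0, 9.7]
opening: 0.004
```

>>> play_rows:
  series: [0,0,-0.0005,0.0009,0,0,0,0,0,-0.0005,0.0009,0,0,0]

```text
time_s: 16.2
tool_pos: [0.4578, 0.0143, 0.074]
orientation: [0.593, 0.799, 0.083, 0.061]
wrist_force: [-3.5, 1.7, 9.7]
opening: 0.006
```

>>> play_rows:
  series: [0,0,-0.0006,0.0009,0,0,0,0,0,-0.0006,0.0009,0,0,0]

```text
time_s: 16.4
tool_pos: [0.4578, 0.0143, 0.0739]
orientation: [0.593, 0.799, 0.083, 0.061]
wrist_force: [-4.1, 1.5, 10.2]
opening: 0.002
```

>>> play_rows:
  series: [0,0,-0.0008,0.0009,0,0,0,0,0,-0.0008,0.0009,0,0,0]

```text
time_s: 16.6
tool_pos: [0.4577, 0.0143, 0.0739]
orientation: [0.593, 0.799, 0.083, 0.061]
wrist_force: [-2.7, 2.4, 10.1]
opening: 0.005
```

>>> play_rows:
  series: [0,0,-0.0008,0.001,0,0,0,0,0,-0.0008,0.001,0,0,0]

```text
time_s: 16.8
tool_pos: [0.4575, 0.0142, 0.0735]
orientation: [0.593, 0.799, 0.084, 0.061]
wrist_force: [-2.4, 1.5, 7.5]
opening: 0.003
```

>>> play_rows:
  series: [0,0,-0.0003,0.0006,0,0,0]

```text
time_s: 16.9
tool_pos: [0.4573, 0.0142, 0.0732]
orientation: [0.592, 0.799, 0.083, 0.061]
wrist_force: [-2.5, 0.7, 4.5]
opening: 0.005
```

```bash
python3 f.py
```

```text
[0.4573 0.0142 0.0732] [-2.5  0.7  4.5] [ 0.12  0.32 -0.01] [ -0.17 -18.77 -25.82   0.14  -0.66  -0.  ]
```

>>> play_rows:
  series: [0,0,-0.0003,0.0005,0,0,0,0,0,-0.0003,0.0005,0,0,0]

```text
time_s: 17.1
tool_pos: [0.457, 0.0142, 0.0725]
orientation: [0.592, 0.799, 0.083, 0.061]
wrist_force: [-0.3, -0.1, 3.1]
opening: 0.006
```

Force peaked near 10.5 N, then fell sharply to about 3 N as the lid dropped about 1.5 mm, so it clicked. I'll stop pressing, back off a little and check that the lid stays.

>>> play_rows:
  series: [0,0,0.0005,-0.002,0,0,0,0,0,0.001,-0.005,0,0,0,0,0,0.002,-0.01,0,0,0,0,0,0.002,-0.012,0,0,0,0,0,0.002,-0.012,0,0,0]

```text
time_s: 17.6
tool_pos: [0.4567, 0.0139, 0.0851]
orientation: [0.592, 0.799, 0.083, 0.061]
wrist_force: [0.4, 0.4, -0.2]
opening: 0.011
```

```bash
python3 f.py; python3 -c "
from h import *
c=shot('side','s12.png')
cv2.imwrite('pics/s12a.png',cv2.resize(c['img'][150:340,240:440],None,fx=3.1,fy=3.1,interpolation=cv2.INTER_CUBIC)[:,:,::-1])"
```

```text
[0.4567 0.0139 0.0851] [ 0.4  0.4 -0.2] [0.03 0.12 0.02] [ 1.000e-02 -1.999e+01 -2.753e+01  1.800e-01 -2.900e-01 -0.000e+00]
```

View pics/s12a.png

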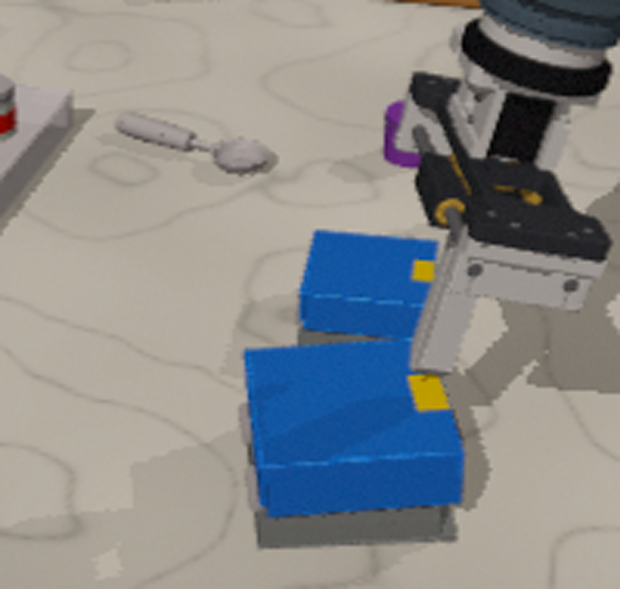

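The lid stays down with a visible gap under the fingertip, and the thumb mark at (428,392) is fully exposed. I'll retract fully, wait, and check again.

>>> play_rows:
  series: [0,0,-0.01,-0.03,0,0,0,0,0,-0.02,-0.07,0,0,0,0,0,-0.03,-0.11,0,0,0,0,0,-0.03,-0.14,0,0,0,0,0,-0.03,-0.14,0,0,0,0,0,-0.03,-0.14,0,0,0,0,0,-0.03,-0.14,0,0,0,0,0,-0.03,-0.14,0,0,0,0,0,-0.03,-0.14,0,0,0,0,0,-0.03,-0.14,0,0,0,0,0,-0.03,-0.14,0,0,0,0,0,-0.03,-0.14,0,0,0]

```text
time_s: 18.85
tool_pos: [0.401, -0.0031, 0.2156]
orientation: [0.592, 0.799, 0.083, 0.061]
wrist_force: [-0.1, 1.5, 0.8]
opening: 0.005
```

```bash
python3 f.py; python3 -c "
from h import *
c=shot('side','s13.png')
d=load('side0')
a=np.abs(c['img'].astype(int)-d['img']).max(2)
print('dish',a[380:440,255:330].mean(),'bell',a[385:430,180:220].mean(),'spoon',a[182:208,272:330].mean(), 'bg', a[440:478,100:160].mean())
e=load('s12'); b=np.abs(c['img'].astype(int)-e['img']).max(2); print('lid vs s12',b[262:318,322:372].mean())"
```

```text
[ 0.401  -0.0031  0.2156] [-0.1  1.5  0.8] [-0.01  0.12  0.03] [ 1.000e-02 -1.047e+01 -3.267e+01  2.400e-01 -3.100e-01 -0.000e+00]
dish 2.111111111111111 bell 7.6755555555555555 spoon 1.6485411140583555 bg 12.199122807017543
lid vs s12 5.849642857142857
```

View pics/s13.png

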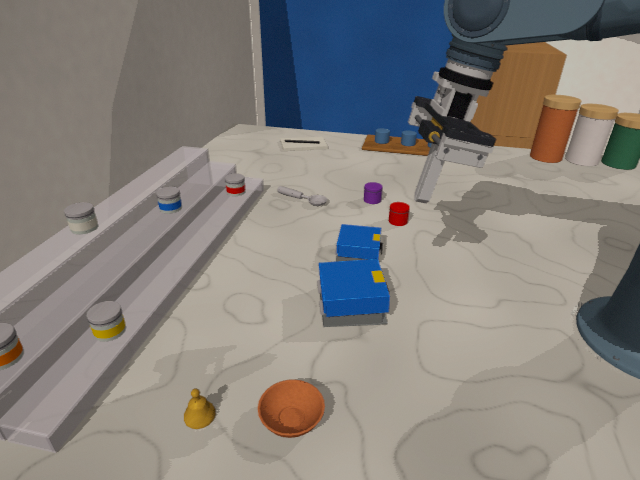

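The lid at (353,290) is still shut more than 1 s after I let go. The dish, bell and spoon are where they were and the arm is clear, so I'm handing in.

```bash
python3 -c "
from h import *
print(manip.sign_off())"
```

```text
the job is handed in; nothing more can be done
None
```

The green-banded tin is standing in the well of the larger blue case, and the lid is shut and holding by itself. I handed the job in at about 19 s of the 64 s allowed.

- **Tin:** I set it down upright in the well and let go. The side and wrist pictures afterwards showed it seated and standing straight.
- **Lid:** I swung it over with the closed fingertips and pressed on the yellow mark in sub-millimetre steps. The highest readings I saw were about 10 N straight down, or about 11 N including sideways force. The force then fell to about 3 N as the lid dropped about 1.5 mm, so I stopped there.
- **After letting go:** the lid was still shut in the picture taken more than 1 s later, and the arm was clear of everything. The dish, bell and spoon looked unmoved.

**Checks that disagreed:**
- The side camera placed things up to about 1 cm off from the top and wrist views, so I relied on the wrist view.
- The catch engaged about 6–7 mm above the nominal height by my estimate, right at the edge of the stated range.
- Comparing the first and last side pictures, the bell area changed a little more than the dish and spoon areas. Plain background changed more still, so I put this down to shadows.

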